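Hang the lanterns on the charging stand

ROBOT

A 6-joint arm with a two-finger parallel gripper is mounted at the origin on a cart in front of the work surface, level with it; the furniture and walls round the work are solid. World frame = base frame: x ahead of the robot, y to its left, z up, the work surface at z = 0. Lengths are in m, angles in rad, forces in N, time in s.
With the tool pointing down it reaches from about 0.35 to 0.85 m from the base axis. Payload 8.1 kg.
Tool frame: the origin (TCP) lies at the centre of the arm's flange, where the gripper is bolted on; the fingertips stand 186 mm ahead of it and the grasp point (between the pads) lies 167 mm ahead of it; z points along the fingers, y is the direction in which the jaws open and shut (so a half turn about z gives the same grasp; the last joint's range is limited). The gripper opens to 93 mm and grips with 3 to 60 N. Pads are 15 mm wide; open, the fingers measure 128 mm over their backs; the gripper's body (75 mm by 188 mm) begins 65 mm behind the grasp point.
Start: joints at [1.263, 0.13, 1.488, -0, 1.523, -0.085], TCP at [0.133, 0.585, 0.405] pointing down, gripper open.
Joint ranges: [-2.96, 2.96], [-0.89, 2.26], [0.02, 2.5], [-1.34, 4.48], [0, 2.73], [-2.66, 2.66]. Speed limits (rad/s): [2.39, 2.39, 2.79, 3.14, 3.14, 3.14].

INTERFACE

Orientations are given as a rotation vector (axis times angle).
In Python, from plant import robot, viewer, order gives the robot as it stands.
- The arm moves only by the tool apply_moves, never from a script. Its argument "deltas" is a list of rows, each a list of 3 entries, a list of its own where there are three numbers: the finger opening in mm, from 0 to 93, then the shift along the tool's x, y, z in mm, then the turn about the tool's z in rad. In form: [[grip, [dx, dy, dz], yaw], ...]. A call has 1 to 5 rows; each row shifts and turns the commanded pose from where the row before left it, along the tool's axes as they then stand; what a row does not reach is not made up. A row lasts 1/8 s, in which the tool goes at most 62.5 mm and 10.7 degrees, less where a joint would pass 70% of its speed; a pose out of reach is approached as far as the arm can. A call is refused whole if a number of a shift passes 62.5 or a number of a turn 0.188, either way. A call with a gripper value outside its range is refused whole. The fingers move at their own pace and stop on an object; "grip_force" is the grip in N (left out, the last holds). Time passes only in rows, so rows that do not move let the fingers close. It gives the time, the measured TCP pose, the force and the opening at its end, in the units of the state.
- robot.read_state(): the state, without advancing time (a new reading comes with each control period).
- viewer.read_camera(name): name is "side" or "top"; returns the picture (420x560x3 uint8, blue, green, red); there is no depth.
- viewer.get_calibration(name): a dict with "fx", "fy", "cx", "cy" (pixels), "R" (3x3) and "t" (3): a world point X has camera coordinates R X + t. Camera axes: x right, y down, z forward; pixel columns grow to the right and rows downward; lengths in m; the calibration is good to about 2 mm. A picture is of the moment at which its call begins. get_calibration takes no time and is no camera call.
- order.close_job(): hands the job in, once; it reports no verdict.
The state is a dict: "t": time; "q": joint angles; "dq": joint speeds; "joint_torque": joint torques, N m; "tool_pos": TCP position; "orientation": TCP orientation; "force": force on the tool from outside, world axes, zero at the start; "wrist_torque": the same for the moment, N m; "opening": finger opening in m.
Only numpy, scipy, OpenCV 4.12 (cv2) and the standard library are available. Lean on these libraries where they do the work, as an engineer would, in place of code of your own. Each camera call takes 0.05 s, during which the arm holds its last target. There are 200 camera calls.

TASK

Before the evening power cut, charge the lanterns: first turn the sunken dial of the charging stand fully off, then snap every lantern standing on the worktop onto the stand by its hook, each on an eye of its own with the gate sprung shut behind the wire, and when all hang, turn the dial fully on. Leave the other kitchen things where they are.

Things in the scene. Friction and masses are not known exactly. Their poses are not given: they have to be found in the camera images.
- stand: Charging stand, fixed. Origin on the worktop below the middle of the row of eyes; x points away from the robot, y left, z up. Four flat D-shaped eyes of 6 mm wire, 95 mm apart, 220 mm high, stick out 50 mm to -x from a 30 mm high beam (top 235 mm) on two 22 mm posts at x 65, y +-195 mm. Control box with the sunken dial: 112 x 112 x 50 mm high, centred at x -70, y +300 mm.
- dial (a joint): Sunken dial, rad: 0 = off (anticlockwise stop), 1.5 = fully on (clockwise stop, seen from above). Grip bar 12 mm thick, 32 long, 16 high. At 0 the bar lies along the stand's y, white pointer to the left (at the white dot); at 1.5 along x, pointer to the back (dark dot). Stays where it is left; turns at about 0.03 N m.
- dial_grip (a point): On the dial's axis at mid height of its bar, 40 mm above the worktop; axes as the stand, not turning with the dial. The bar stands in a round well 84 mm across and 22 mm deep: well floor 28, bar top 48, box rim 50 mm above the worktop. Fingers fit in only when opened about 36 mm, not wide open.
- eye_1 (a point): Eye 1 counted from the left: middle of its straight front wire, 220 mm above the worktop; axes as the stand. The front wire runs along y, straight for 28 mm, 6 mm thick; the opening behind it is 34 mm wide and 47 mm deep to the beam. The space below and above is free.
- eye_2 (a point): Eye 2 counted from the left: middle of its straight front wire, 220 mm above the worktop; axes as the stand. The front wire runs along y, straight for 28 mm, 6 mm thick; the opening behind it is 34 mm wide and 47 mm deep to the beam. The space below and above is free.
- eye_3 (a point): Eye 3 counted from the left: middle of its straight front wire, 220 mm above the worktop; axes as the stand. The front wire runs along y, straight for 28 mm, 6 mm thick; the opening behind it is 34 mm wide and 47 mm deep to the beam. The space below and above is free.
- eye_4 (a point): Eye 4 counted from the left: middle of its straight front wire, 220 mm above the worktop; axes as the stand. The front wire runs along y, straight for 28 mm, 6 mm thick; the opening behind it is 34 mm wide and 47 mm deep to the beam. The space below and above is free.
- lantern_a: Lantern, about 0.16 kg, 148 mm high, loose; one of three or four alike (absent: None). Origin at the centre of its underside, z up. Foot 66 mm across, body to z = 52 mm, above it a steel snap hook open to +x. On top of the hook, z = 120 to 148, a grip block 16 mm (x) by 24 mm (y) centred on x = y = 0.
- lantern_a_bay (a point): Where the eye's wire lies when it hangs: x 0, y 0, z 109 mm in the lantern; axes as the lantern. Hook, 12 mm wide in y: spine at x -20 to -14 up from the body; crown above (z 112 to 120, below it two small bumps at x +-4.5 as a saddle); nose hanging from it at x 8 to 14, tip at z 83.5. The wire comes in from +x between body (z 52) and nose tip, then up past the gate.
- gate_a (a joint): Sprung gate across the downward mouth of the hook, rad: 0 = shut, to 1.4 = pushed up inside. Hinged at x -12, z 86 mm, 20 mm long, 4 mm thick. Opens only inwards (up), at 2 to 5 N: with the wire in the gap at about x = 0, press the lantern straight down 40 mm; the wire lifts the gate, passes it by 18 mm, and the gate springs shut.
- lantern_b: Lantern, about 0.16 kg, 148 mm high, loose; one of three or four alike (absent: None). Origin at the centre of its underside, z up. Foot 66 mm across, body to z = 52 mm, above it a steel snap hook open to +x. On top of the hook, z = 120 to 148, a grip block 16 mm (x) by 24 mm (y) centred on x = y = 0.
- lantern_b_bay (a point): Where the eye's wire lies when it hangs: x 0, y 0, z 109 mm in the lantern; axes as the lantern. Hook, 12 mm wide in y: spine at x -20 to -14 up from the body; crown above (z 112 to 120, below it two small bumps at x +-4.5 as a saddle); nose hanging from it at x 8 to 14, tip at z 83.5. The wire comes in from +x between body (z 52) and nose tip, then up past the gate.
- gate_b (a joint): Sprung gate across the downward mouth of the hook, rad: 0 = shut, to 1.4 = pushed up inside. Hinged at x -12, z 86 mm, 20 mm long, 4 mm thick. Opens only inwards (up), at 2 to 5 N: with the wire in the gap at about x = 0, press the lantern straight down 40 mm; the wire lifts the gate, passes it by 18 mm, and the gate springs shut.
- lantern_c: Lantern, about 0.16 kg, 148 mm high, loose; one of three or four alike (absent: None). Origin at the centre of its underside, z up. Foot 66 mm across, body to z = 52 mm, above it a steel snap hook open to +x. On top of the hook, z = 120 to 148, a grip block 16 mm (x) by 24 mm (y) centred on x = y = 0.
- lantern_c_bay (a point): Where the eye's wire lies when it hangs: x 0, y 0, z 109 mm in the lantern; axes as the lantern. Hook, 12 mm wide in y: spine at x -20 to -14 up from the body; crown above (z 112 to 120, below it two small bumps at x +-4.5 as a saddle); nose hanging from it at x 8 to 14, tip at z 83.5. The wire comes in from +x between body (z 52) and nose tip, then up past the gate.
- gate_c (a joint): Sprung gate across the downward mouth of the hook, rad: 0 = shut, to 1.4 = pushed up inside. Hinged at x -12, z 86 mm, 20 mm long, 4 mm thick. Opens only inwards (up), at 2 to 5 N: with the wire in the gap at about x = 0, press the lantern straight down 40 mm; the wire lifts the gate, passes it by 18 mm, and the gate springs shut.
- lantern_d: Lantern, about 0.16 kg, 148 mm high, loose; one of three or four alike (absent: None). Origin at the centre of its underside, z up. Foot 66 mm across, body to z = 52 mm, above it a steel snap hook open to +x. On top of the hook, z = 120 to 148, a grip block 16 mm (x) by 24 mm (y) centred on x = y = 0.
- lantern_d_bay (a point): Where the eye's wire lies when it hangs: x 0, y 0, z 109 mm in the lantern; axes as the lantern. Hook, 12 mm wide in y: spine at x -20 to -14 up from the body; crown above (z 112 to 120, below it two small bumps at x +-4.5 as a saddle); nose hanging from it at x 8 to 14, tip at z 83.5. The wire comes in from +x between body (z 52) and nose tip, then up past the gate.
- gate_d (a joint): Sprung gate across the downward mouth of the hook, rad: 0 = shut, to 1.4 = pushed up inside. Hinged at x -12, z 86 mm, 20 mm long, 4 mm thick. Opens only inwards (up), at 2 to 5 N: with the wire in the gap at about x = 0, press the lantern straight down 40 mm; the wire lifts the gate, passes it by 18 mm, and the gate springs shut.
- katori_bowl: Bystander: small steel bowl, 72 mm across, 34 mm high; origin at the centre of its underside. To be left alone.
- garlic: Bystander: garlic bulb, about 52 mm; origin at the centre of its underside. To be left alone.
- salt: Bystander: salt shaker, 43 mm across, 105 mm high; origin at the centre of its underside. To be left alone.
- jar: Bystander: jar with white lid, 62 mm across, 98 mm high; origin at the centre of its underside. To be left alone.
- onion: Bystander: onion, about 75 mm; origin at the centre of its underside. To be left alone.
Not all that is in view belongs to the job. Leave any pink look-alike of the lantern_b alone.

How it is judged:
By the outcome, as a careful person would: the job done as asked, in the order asked, and still so for the second after the job is handed in, with the robot touching nothing.
Of lantern_a, lantern_b, lantern_c, lantern_d only 3 to 4 are there at a start; the rules pass over those that are not, and their reading is None.
At some moment in a run one of lantern_a, lantern_b, lantern_c, lantern_d may be knocked a few centimetres aside while the robot is not near it.
It also fails if it takes over 200 s, if anything falls off the work surface, if the arm or the gripper's body presses on something with over 40 N, if the wrist force passes 120 N, or if a joint passes its speed limit or range.

## Working session

There is one attempt and no reset: what is moved stays moved. The work goes in short steps, Python scripts to look and compute and a tool call to move; the robot and the scene stay as the last step left them, time stands still between calls to the robot, and variables do not carry over. Pictures are saved under pics/ and viewed, about 12 in all and at most 16, crops included, and the job is handed in when it is done.

Besides the shell and the picture viewer there is one more tool, called after ">>>" as name([rows], argument=value, ...), one row to a line, values as JSON. apply_moves: Moves the arm, as the interface text tells. Its arguments: {"type":"object","properties":{"deltas":{"type":"array"},"grip_force":{"type":"number"}},"required":["deltas"]}

```bash
ls; mkdir -p pics
python3 - <<'E'
from plant import robot, viewer
import cv2
print(robot.read_state())
for n in ("side","top"):
    im=viewer.read_camera(n); cv2.imwrite(f"pics/{n}0.png",im)
    print(n,viewer.get_calibration(n))
E
```

```text
pics
{'t': 0.0, 'q': array([ 1.26256720e+00,  1.31166200e-01,  1.48927355e+00,  6.29819488e-08,
        1.52301319e+00, -8.54038599e-02]), 'dq': array([-0.00014819,  0.00017335,  0.00111777,  0.00053257,  0.00060543,
        0.00013266]), 'joint_torque': array([-1.37414185e-05, -5.59860528e+01, -4.91740143e+01,  7.65945297e-02,
        3.58372531e-02, -1.07894678e-04]), 'tool_pos': array([0.13250185, 0.58495026, 0.40368728]), 'orientation': array([-3.49248859e-01, -3.12175199e+00,  2.86536872e-03]), 'force': array([-0.32387083,  0.48377589,  1.37452601]), 'wrist_torque': array([-0.04636213, -0.0119589 ,  0.01807823]), 'opening': 0.09304488171598589}
side {'fx': 531.0439188409332, 'fy': 531.0439188409332, 'cx': 271.1874279958337, 'cy': 204.56339030350878, 'R': array([[-0.96848335, -0.24899032,  0.00662033],
       [-0.17789085,  0.67283894, -0.71808259],
       [ 0.1743412 , -0.69662872, -0.69592641]]), 't': array([0.56430003, 0.13057216, 1.86441826])}
top {'fx': 481.9565545026317, 'fy': 481.9565545026317, 'cx': 279.7073979940834, 'cy': 221.00677500097288, 'R': array([[-0.0096452 , -0.99992631,  0.00737182],
       [-0.98169896,  0.00806665, -0.19026844],
       [ 0.19019495, -0.00907209, -0.98170442]]), 't': array([0.08686784, 0.54384464, 1.57967424])}
```

View pics/side0.png

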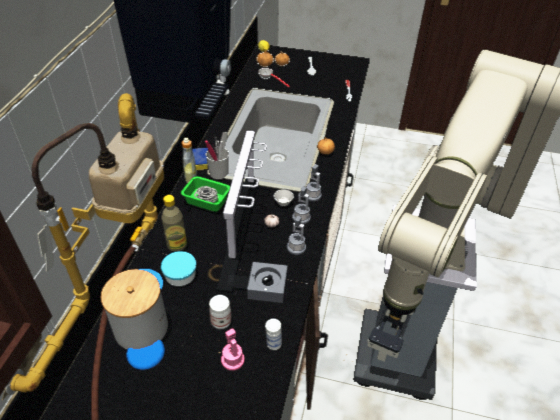

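View pics/top0.png

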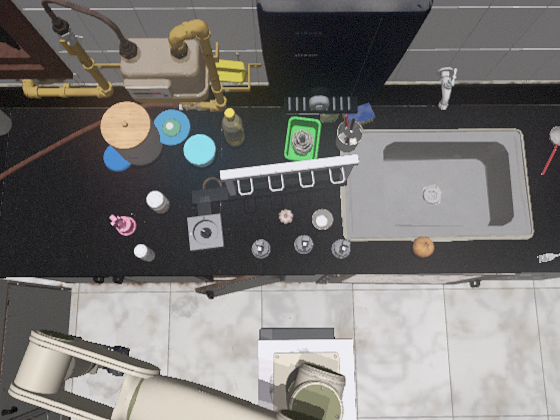

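Two overview pictures: three grey lanterns at top-view (261,249), (304,244), (341,248). The pink look-alike at (124,225) must be left alone. The stand beam runs (222,175)–(357,160) and the dial box is at (206,231). Next I'll enlarge the crops.

Run:
```python
import cv2
a=cv2.imread("pics/top0.png")[115:270,180:375]; cv2.imwrite("pics/ct0.png",cv2.resize(a,None,fx=3.8,fy=3.8,interpolation=cv2.INTER_CUBIC))
a=cv2.imread("pics/side0.png")[130:310,180:340]; cv2.imwrite("pics/cs0.png",cv2.resize(a,None,fx=3.33,fy=3.33,interpolation=cv2.INTER_CUBIC))
```

```text
(no output)
```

View pics/ct0.png

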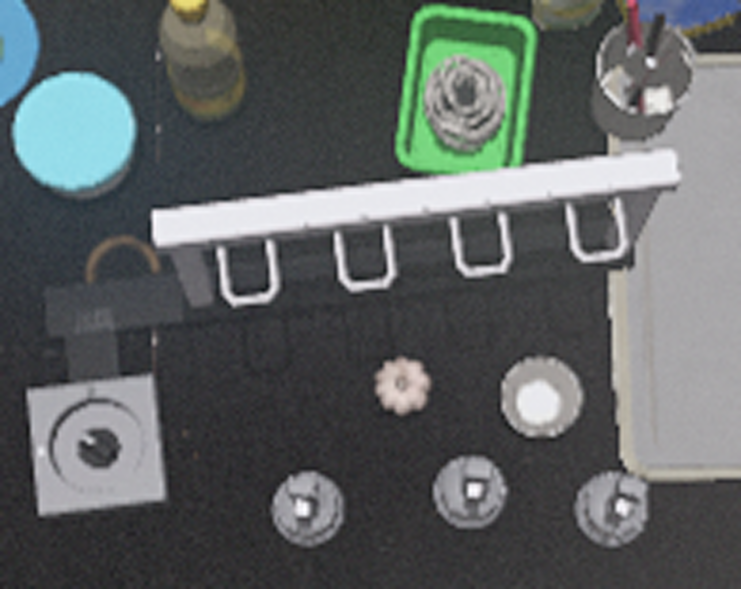

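View pics/cs0.png

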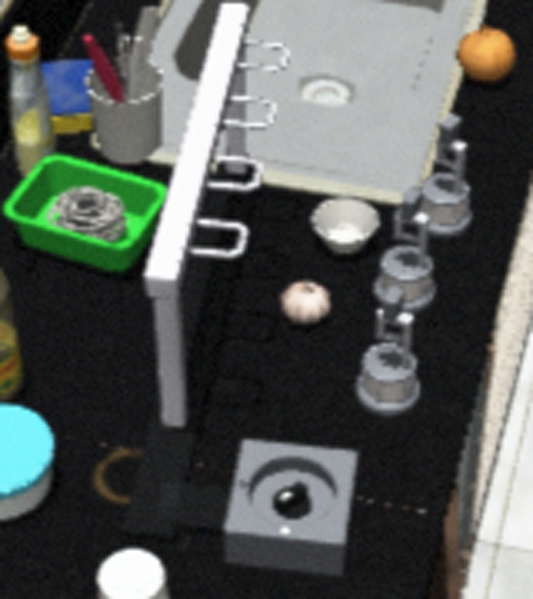

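```bash
cat > h.py <<'E'
import numpy as np, cv2, time
from plant import robot, viewer
from scipy.spatial.transform import Rotation as Ro
C={n:viewer.get_calibration(n) for n in("side","top")}
def ray(n,u,v):
    c=C[n];R=c["R"];d=R.T@np.array([(u-c["cx"])/c["fx"],(v-c["cy"])/c["fy"],1]);return -R.T@c["t"],d
def onz(n,u,v,z):
    o,d=ray(n,u,v);return o+d*(z-o[2])/d[2]
def tri(t,s):
    (o1,d1),(o2,d2)=ray("top",*t),ray("side",*s)
    d1=d1/np.linalg.norm(d1);d2=d2/np.linalg.norm(d2)
    k=np.linalg.lstsq(np.c_[d1,-d2],o2-o1,rcond=None)[0];a=o1+d1*k[0];b=o2+d2*k[1];return (a+b)/2,np.linalg.norm(a-b)
def proj(n,X):
    c=C[n];p=c["R"]@np.asarray(X)+c["t"];return np.array([c["fx"]*p[0]/p[2]+c["cx"],c["fy"]*p[1]/p[2]+c["cy"]])
def shot(n,f,box=None,k=1):
    im=viewer.read_camera(n)
    cv2.imwrite(f"pics/{f}_full.png",im)
    if box: x0,x1,y0,y1=box; im=cv2.resize(im[y0:y1,x0:x1],None,fx=k,fy=k,interpolation=cv2.INTER_CUBIC)
    cv2.imwrite(f"pics/{f}.png",im);return im
E
python3 - <<'E'
from h import *
np.set_printoptions(precision=4,suppress=True)
T=lambda p:(p[0]/3.8+179.6,p[1]/3.8+114.6); S=lambda p:(p[0]/3.33+179.6,p[1]/3.33+129.6)
print("cams",[-C[n]["R"].T@C[n]["t"] for n in C])
et=[(250,300),(366,287),(483,272),(600,258)];es=[(243,240),(258,175),(270,112),(284,57)]
E=[]
for a,b in zip(et,es):
    p=onz("top",*T(a),.22);E.append(p);print("eye",p,tri(T(a),S(b)))
d=E[0]-E[3];print("yaw",np.arctan2(-d[0],d[1]),np.linalg.norm(d)/3)
B=[onz("top",*T(a),.05) for a in [(27,388),(153,374),(167,498),(40,514)]];print("box",np.array(B),np.mean(B,0))
print("dial",tri(T((98,447)),S((292,500))),onz("top",*T((98,447)),.048))
for a,b,fa,fb in [((303,507),(399,299),(308,513),(388,390)),((474,490),(413,198),(470,497),(403,290)),((623,508),(450,125),(611,513),(445,212))]:
    print("blk",tri(T(a),S(b)),onz("top",*T(a),.148),"foot",onz("top",*T(fa),.01),onz("side",*S(fb),.01))
# tiles
im=viewer.read_camera("top");sd=viewer.read_camera("side")
def cr(im,c,r=14,k=13): 
    x,y=map(int,c);return cv2.resize(im[y-r:y+r,x-r:x+r],(260,260),interpolation=cv2.INTER_CUBIC)
tp=np.hstack([cr(im,c) for c in[(261,248),(304,243)]]+[cr(im,(341,247))]);bt=np.hstack([cr(sd,c,19) for c in[(297,235),(302,205),(314,185)]])
cv2.imwrite("pics/t1.png",np.vstack([tp,bt]))
cv2.imwrite("pics/d1.png",np.hstack([cv2.resize(im[210:252,184:226],(400,400),interpolation=cv2.INTER_CUBIC),cv2.resize(sd[258:302,246:290],(400,400),interpolation=cv2.INTER_CUBIC)]))
E
```

```text
cams [array([0.2447, 1.3515, 1.3875]), array([0.2343, 0.0968, 1.6536])]
eye [0.5985 0.1878 0.22  ] (array([0.5974, 0.1876, 0.2226]), np.float64(0.0010054635921811384))
eye [0.6086 0.0943 0.22  ] (array([0.608 , 0.0943, 0.2224]), np.float64(3.681366738179068e-05))
eye [ 0.6204 -0.0005  0.22  ] (array([ 0.6203, -0.0002,  0.2244]), np.float64(0.0021138695437913292))
eye [ 0.6314 -0.0956  0.22  ] (array([ 0.6313, -0.0953,  0.222 ]), np.float64(0.0009600652569999893))
yaw 0.11543617155198777 0.09511233189771477
box [[0.5624 0.3971 0.05  ]
 [0.5743 0.285  0.05  ]
 [0.4623 0.2711 0.05  ]
 [0.4491 0.3827 0.05  ]] [0.512 0.334 0.05 ]
dial (array([0.5103, 0.335 , 0.0352]), np.float64(0.0013688006598371525)) [0.5088 0.3331 0.048 ]
blk (array([0.4454, 0.1482, 0.1411]), np.float64(0.009069958808921969)) [0.4399 0.1478 0.148 ] foot [0.4533 0.148  0.01  ] [0.4547 0.1528 0.01  ]
blk (array([0.4597, 0.0059, 0.146 ]), np.float64(0.012896773079996343)) [0.4529 0.0059 0.148 ] foot [0.4666 0.0013 0.01  ] [0.4703 0.0066 0.01  ]
blk (array([ 0.444 , -0.1173,  0.148 ]), np.float64(0.014339559729442035)) [ 0.4368 -0.1174  0.148 ] foot [ 0.4509 -0.126   0.01  ] [ 0.4502 -0.1284  0.01  ]
```

View pics/t1.png

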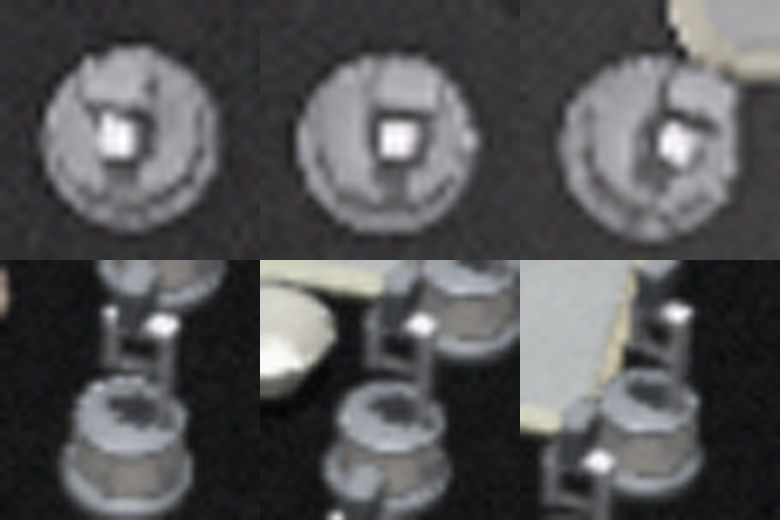

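View pics/d1.png

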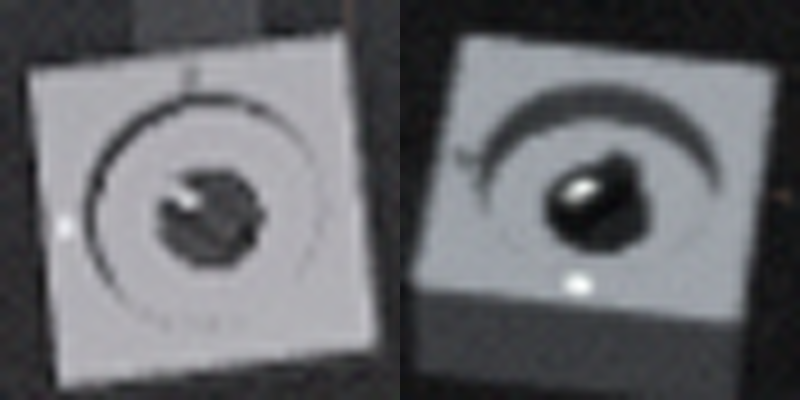

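Run:
```python
from h import *
np.set_printoptions(precision=4,suppress=True)
s=robot.read_state();print(Ro.from_rotvec(s["orientation"]).as_matrix())
k=42/400;D=lambda p:((p[0]+.5)*k-.5+184,(p[1]+.5)*k-.5+210);k2=44/400;D2=lambda p:((p[0]-400+.5)*k2-.5+246,(p[1]+.5)*k2-.5+258)
c=np.array([.5115,.335]);yaw=.115
p=onz("top",*D((183,190)),.048);q=onz("side",*D2((580,188)),.048);print("pointer",p,q,tri(D((183,190)),D2((580,188))))
for w in(p,q):
    v=w[:2]-c;print(np.hypot(*v),"dial",-(np.arctan2(-v[0],v[1])-yaw))
print("blackcentre",onz("top",*D((211,218)),.044),"box4",[onz("top",*D(a),.05)[:2] for a in[(28,72),(347,33),(378,348),(60,387)]])
K=260/28
L=[((261,248),(120,83),(118,138),(130,141)),((304,243),(408-260,85),(398-260,141),(128,143)),((341,247),(703-520,90),(680-520,143),(130,147))]
for (x,y),b,w,f in L:
    P=lambda t:((t[0]+.5)/K-.5+x-14,(t[1]+.5)/K-.5+y-14)
    B=onz("top",*P(b),.148);W=onz("top",*P(w),.12);F=onz("top",*P(f),.004)
    v=B-W;u=F-W
    print("blk",B[:2],"white",W[:2],"foot",F[:2],"yaw b-w",np.arctan2(v[1],v[0]),np.hypot(*v[:2]),"f-w",np.arctan2(u[1],u[0]),np.hypot(*u[:2]))
```

```text
[[-0.9753  0.2209 -0.0004]
 [ 0.2209  0.9753 -0.0011]
 [ 0.0001 -0.0012 -1.    ]]
pointer [0.5183 0.3421 0.048 ] [0.5146 0.3404 0.048 ] (array([0.516 , 0.3417, 0.0501]), np.float64(0.0036643388016437354))
0.009835895086687762 dial 0.872508479898068
0.006178552492961137 dial 0.6371905608645141
blackcentre [0.5088 0.3326 0.044 ] box4 [array([0.561 , 0.3978]), array([0.5743, 0.2846]), array([0.4609, 0.2721]), array([0.448 , 0.3835])]
blk [0.4575 0.1474] white [0.4425 0.149 ] foot [0.4571 0.1485] yaw b-w -0.11025232706715728 0.015106486753616902 f-w -0.03437743473483896 0.0145948038680822
blk [0.4715 0.0019] white [0.4564 0.004 ] foot [0.4724 0.0007] yaw b-w -0.13665180114155545 0.015305934920590354 f-w -0.20154815338679685 0.016409980743210966
blk [ 0.4559 -0.1267] white [ 0.4416 -0.1222] foot [ 0.4559 -0.1275] yaw b-w -0.30266214148371406 0.014989675837150647 f-w -0.3583972581538153 0.015249689915796217
```

>>> apply_moves([
  [36,[-53,-20,0],0],
  [36,[-53,-20,0],0],
  [36,[-53,-20,0],0],
  [36,[-53,-20,0],0],
  [36,[-53,-20,0],0],
], grip_force=20)

```text
t: 0.82
tool_pos: [0.3702, 0.4278, 0.4047]
orientation: [-0.349, -3.122, -0.0]
force: [-0.1, 1.3, -0.9]
opening: 0.0476
```

>>> apply_moves([
  [36,[-53,-20,0],0],
  [36,[-53,-20,0],0],
  [36,[-53,-20,0],0],
  [36,[0,0,0],0.185],
  [36,[0,0,0],0.185],
])

```text
t: 1.45
tool_pos: [0.5115, 0.3345, 0.4042]
orientation: [-0.929, -3.0, 0.001]
force: [-0.3, -0.1, 0.2]
opening: 0.0358
```

>>> apply_moves([
  [36,[0,0,0],0.185],
  [36,[0,0,0],0.185],
  [36,[0,0,0],0.185],
  [36,[0,0,0],0.185],
  [36,[0,0,0],0.185],
])

```text
t: 2.08
tool_pos: [0.5106, 0.3354, 0.4044]
orientation: [-2.169, -2.273, 0.001]
force: [-0.9, -0.4, -0.1]
opening: 0.036
```

>>> apply_moves([
  [36,[0,0,0],0.185],
  [36,[0,0,0],0.185],
  [36,[0,0,0],0.185],
  [36,[0,0,0],0.185],
  [36,[0,0,0],0],
])

```text
t: 2.7
tool_pos: [0.5107, 0.3354, 0.4044]
orientation: [2.839, 1.345, -0.001]
force: [-0.5, 0.1, 0.4]
opening: 0.036
```

```bash
cat >> h.py <<'E'
def go(x,y,z,A,t=None):
    "print tool-frame shift (mm) to world x,y,z and yaw to tool-y world angle A (shift before the turn)"
    s=robot.read_state();M=Ro.from_rotvec(s["orientation"]).as_matrix();p=s["tool_pos"]
    a=np.arctan2(M[1,1],M[0,1]);d=1000*M.T@(np.array([x,y,z])-p)
    print("t %.2f"%s["t"],"pos",p.round(4),"A %.3f"%a,"tilt",M[:2,2].round(4),"shift",d.round(1),"yaw %.3f"%(-(A-a)),"F",s["force"].round(1),"open %.1f"%(1e3*s["opening"]),"q",s["q"].round(2))
E
python3 -c "
from h import *
go(.5115,.335,.218,-.685)"
```

```text
t 2.70 pos [0.5107 0.3354 0.4044] A -0.686 tilt [-0.0005 -0.0003] shift [  0.3   1.  186.4] yaw -0.001 F [-0.5  0.1  0.4] open 36.0 q [ 0.5   0.16  1.46 -0.    1.53  1.18]
```

>>> apply_moves([
  [36,[0,0,50],0],
  [36,[0,0,50],0],
  [36,[0,0,45],0],
  [36,[0,0,20],0],
  [36,[0,0,20],0],
])

```text
t: 3.32
tool_pos: [0.5112, 0.3357, 0.2198]
orientation: [-2.838, -1.346, -0.002]
force: [0.2, 0.1, 0.6]
opening: 0.036
```

>>> apply_moves([
  [36,[0,0,0],0],
  [0,[0,0,0],0],
  [0,[0,0,0],0],
  [0,[0,0,0],0],
  [0,[0,0,0],0],
])

```text
t: 3.95
tool_pos: [0.5106, 0.3363, 0.2205]
orientation: [-2.838, -1.343, -0.002]
force: [-2.4, 5.2, 1.2]
opening: 0.0114
```

>>> apply_moves([
  [0,[0,0,0],-0.1],
  [0,[0,0,0],-0.15],
  [0,[0,0,0],-0.15],
  [0,[0,0,0],-0.15],
  [0,[0,0,0],-0.15],
])

```text
t: 4.58
tool_pos: [0.5095, 0.3368, 0.2204]
orientation: [-2.198, -2.24, 0.0]
force: [-11.1, 7.0, 7.4]
opening: 0.0116
```

>>> apply_moves([
  [0,[0,0,0],-0.1],
  [0,[0,0,0],-0.05],
  [0,[0,0,0],0],
])

```text
t: 4.95
tool_pos: [0.5094, 0.3368, 0.2204]
orientation: [-2.03, -2.393, 0.0]
force: [-10.3, 6.2, 7.7]
opening: 0.012
```

```bash
python3 -c "
from h import *
go(.5115,.335,.218,.115);print(robot.read_state()['wrist_torque'])"
```

```text
t 4.95 pos [0.5094 0.3368 0.2204] A 0.164 tilt [-0.0029  0.0023] shift [-2.1  1.8  2.4] yaw 0.049 F [-10.3   6.2   7.7] open 12.0 q [0.5  0.32 1.62 0.   1.2  0.33]
[ 0.9941203   1.97034957 -0.37658219]
```

>>> apply_moves([
  [36,[0,0,0],0],
  [36,[0,0,0],0],
  [36,[0,0,-10],0],
  [36,[0,0,-40],0],
  [36,[0,0,-60],0],
])

```text
t: 5.58
tool_pos: [0.5101, 0.3348, 0.3292]
orientation: [-2.033, -2.394, 0.006]
force: [0.8, 0.1, 1.5]
opening: 0.0359
```

>>> apply_moves([
  [60,[0,0,-60],-0.187],
  [60,[0,0,-10],-0.187],
  [60,[0,0,0],-0.187],
  [60,[0,0,0],-0.187],
  [60,[0,0,0],-0.187],
])

```text
t: 6.2
tool_pos: [0.5109, 0.3352, 0.4007]
orientation: [0.727, 3.056, 0.001]
force: [-0.2, 0.4, 0.2]
opening: 0.0604
```

```bash
python3 -c "
from h import *
go(.457,.148,.4,1.51)"
```

```text
t 6.20 pos [0.5109 0.3352 0.4007] A 1.104 tilt [0.0009 0.0003] shift [ -36.2 -191.4    0.6] yaw -0.406 F [-0.2  0.4  0.2] open 60.4 q [ 0.5   0.16  1.46 -0.    1.52 -0.61]
```

>>> apply_moves([
  [60,[-9,-48,0],0],
  [60,[-9,-48,0],0],
  [60,[-9,-48,0],0],
  [60,[-9,-47.5,0],0],
  [60,[0,0,0],-0.136],
])

```text
t: 6.82
tool_pos: [0.455, 0.1459, 0.4007]
orientation: [0.528, 3.095, -0.001]
force: [-0.8, 0.6, 0.2]
opening: 0.0602
```

>>> apply_moves([
  [60,[0,0,0],-0.135],
  [60,[0,0,0],-0.135],
  [60,[0,0,0],0],
])

```text
t: 7.2
tool_pos: [0.4556, 0.1483, 0.4005]
orientation: [0.107, 3.139, 0.0]
force: [0.3, 0.8, 0.2]
opening: 0.0603
```

```bash
python3 -c "
from h import *
go(.457,.148,.31,1.51)
a=shot('side','s2',(180,340,130,310),3.3)
im=viewer.read_camera('top');cv2.imwrite('pics/top2.png',im)
d=cv2.resize(im[205:257,180:230],(400,416),interpolation=cv2.INTER_CUBIC)
b=np.zeros((600,400,3),np.uint8);b[:416]=d
cv2.imwrite('pics/m2.png',np.hstack([cv2.resize(a,(380,428)),d[:428] if 0 else b[:428]]))"
```

```text
t 7.20 pos [0.4556 0.1483 0.4005] A 1.503 tilt [0.001  0.0001] shift [-1.3 -0.3 90.5] yaw -0.007 F [0.3 0.8 0.2] open 60.3 q [ 0.21 -0.2   1.82 -0.    1.52 -1.3 ]
```

View pics/m2.png

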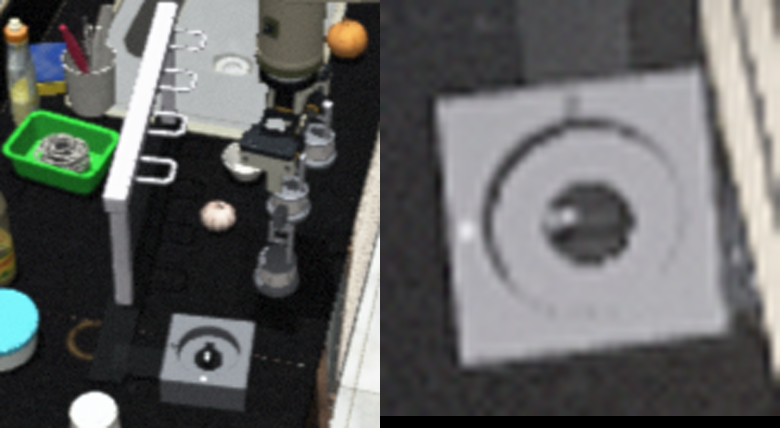

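The dial pointer (tile 565,215) now points at the white dot (467,230), so it's off. Lantern 1 is under the gripper.

>>> apply_moves([
  [60,[-1.3,0,40],0],
  [60,[0,0,35],0],
  [60,[0,0,15],0],
  [60,[0,0,0],0],
  [0,[0,0,0],0],
], grip_force=20)

```text
t: 7.92
tool_pos: [0.4575, 0.1486, 0.3113]
orientation: [0.106, 3.138, 0.001]
force: [-0.2, 0.1, -0.2]
opening: 0.0539
```

>>> apply_moves([
  [0,[0,0,0],0],
  [0,[0,0,0],0],
  [0,[0,0,-15],0],
  [0,[0,0,-50],0],
  [0,[0,0,-60],0],
])

```text
t: 8.55
tool_pos: [0.4562, 0.1483, 0.4358]
orientation: [-0.105, -3.137, 0.001]
force: [1.6, -0.6, -2.2]
opening: 0.0241
```

>>> apply_moves([
  [0,[0,0,-30],0],
  [0,[0,0,0],-0.09],
  [0,[0,0,0],-0.09],
  [0,[0,0,0],0],
])

```text
t: 9.05
tool_pos: [0.4567, 0.1484, 0.4656]
orientation: [-0.177, 3.136, 0.0]
force: [0.3, 0.4, -1.6]
opening: 0.0241
```

```bash
python3 -c "
from h import *
E=[np.array([.5985,.1878]),np.array([.6314,-.0956])]
go(.5985-.07,.1878-.008,.463,1.686)
a=shot('side','s3',(215,345,110,260),3.5);b=shot('top','t3',(190,310,140,270),3.2)
b=cv2.copyMakeBorder(b,0,a.shape[0]-b.shape[0],0,0,0)if b.shape[0]<a.shape[0] else b[:a.shape[0]]
cv2.imwrite('pics/m3.png',np.hstack([a,b])[:, :800])"
```

```text
t 9.05 pos [0.4567 0.1484 0.4656] A 1.683 tilt [0.0006 0.0002] shift [-74.8  23.1   2.6] yaw -0.003 F [ 0.3  0.4 -1.6] open 24.1 q [ 0.21 -0.22  1.71  0.    1.64 -1.48]
```

View pics/m3.png

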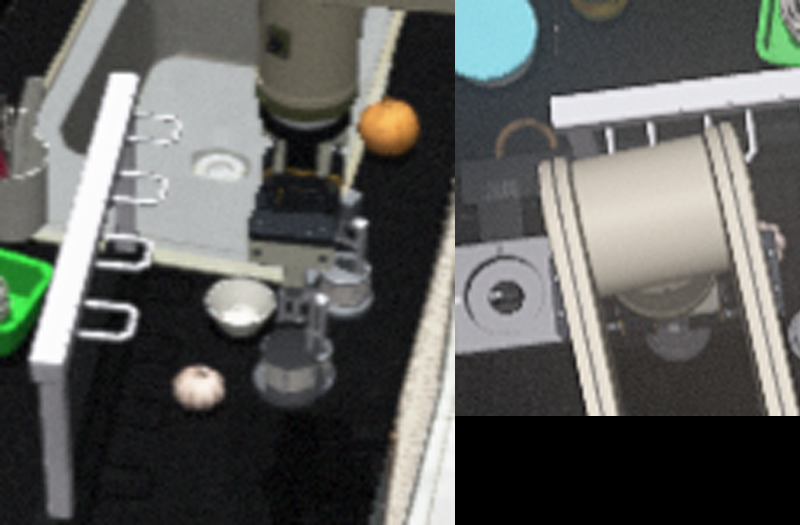

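>>> apply_moves([
  [0,[-25,7.7,1],0],
  [0,[-25,7.7,1],0],
  [0,[-25,7.7,0],0],
  [0,[0,0,0],0],
  [0,[0,0,0],0],
])

```text
t: 9.78
tool_pos: [0.5284, 0.1798, 0.4625]
orientation: [0.176, -3.136, 0.0]
force: [0.3, -1.0, -1.4]
opening: 0.0236
```

```bash
python3 -c "
from h import *
go(.598,.188,.464,1.686)"
```

```text
t 9.78 pos [0.5284 0.1798 0.4625] A 1.683 tilt [-0.001  -0.0003] shift [-70.1   0.4  -1.5] yaw -0.003 F [ 0.3 -1.  -1.4] open 23.6 q [ 0.24  0.    1.52 -0.    1.62 -1.45]
```

>>> apply_moves([
  [0,[-25,0,-1],0],
  [0,[-25,0,0],0],
  [0,[-15,0,0],0],
  [0,[-5,0,0],0],
  [0,[0,0,0],0],
])

```text
t: 10.4
tool_pos: [0.5979, 0.1876, 0.4639]
orientation: [0.177, -3.136, 0.0]
force: [-0.5, -0.2, -3.0]
opening: 0.0238
```

```bash
python3 -c "
from h import *
go(.598,.188,.464,1.686)
shot('side','s4',(215,315,135,260),4.8)"
```

```text
t 10.40 pos [0.5979 0.1876 0.4639] A 1.684 tilt [-0.0003 -0.    ] shift [-0.1  0.4 -0.1] yaw -0.002 F [-0.5 -0.2 -3. ] open 23.8 q [ 0.22  0.19  1.32  0.    1.64 -1.46]
```

View pics/s4.png

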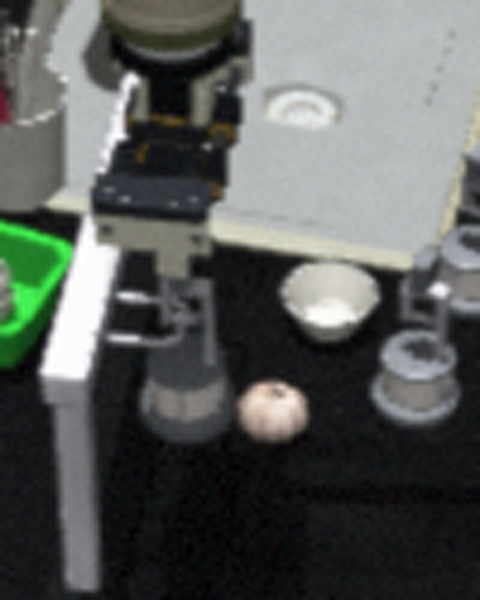

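The wire at crop (150,335) enters the hook gap, with the spine in front of it (210,320). Next I'll press down.

>>> apply_moves([
  [0,[0,0,9],0],
  [0,[0,0,9],0],
  [0,[0,0,9],0],
  [0,[0,0,9],0],
  [0,[0,0,7],0],
], grip_force=30)

```text
t: 11.08
tool_pos: [0.6003, 0.1879, 0.4306]
orientation: [-0.176, 3.119, 0.003]
force: [1.2, -2.9, 45.5]
opening: 0.0237
```

>>> apply_moves([
  [0,[0,0,1],0],
  [0,[0,0,0],0],
])

```text
t: 11.32
tool_pos: [0.6005, 0.1878, 0.4302]
orientation: [-0.176, 3.117, 0.004]
force: [1.4, -1.5, 38.6]
opening: 0.0237
```

```bash
python3 -c "
from h import *
go(.598,.188,.464,1.686)
shot('side','s5',(215,315,135,260),4.8)"
```

```text
t 11.32 pos [0.6005 0.1878 0.4302] A 1.684 tilt [0.019  0.0033] shift [  1.8   0.5 -33.8] yaw -0.002 F [ 1.4 -1.5 38.6] open 23.7 q [ 0.22  0.19  1.38 -0.    1.56 -1.46]
```

View pics/s5.png

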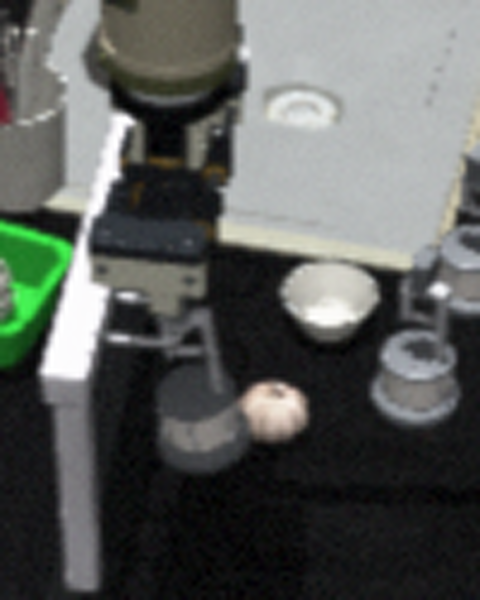

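Force is 45 N and the lantern has pitched in the grip, so the press is jammed. I'll relieve it first, then enlarge the pictures I already have.

>>> apply_moves([
  [0,[0,0,-6],0],
  [0,[0,0,-6],0],
  [0,[0,0,0],0],
])

```text
t: 11.75
tool_pos: [0.5988, 0.1878, 0.4331]
orientation: [-0.177, 3.133, 0.001]
force: [2.6, -0.3, 8.8]
opening: 0.0237
```

Run:
```python
from h import *
go(.598,.188,.464,1.686)
x0,y0,w,h,k=240,180,34,50,11.7
def pan(im): return cv2.resize(im[y0:y0+h,x0:x0+w],None,fx=k,fy=k,interpolation=cv2.INTER_CUBIC)
a=pan(cv2.imread('pics/s4_full.png'));b=pan(viewer.read_camera("side"))
c,s=np.cos(.115),np.sin(.115)
def pt(x,y,z,o=(.598,.188,.153)): return proj("side",(o[0]+c*x-s*y,o[1]+s*x+c*y,o[2]+z))
P=lambda q:tuple(int(v) for v in (q-[x0,y0]+.5)*k)
for im,z in((a,.153),):
    for seg in [((-17,0,52),(-17,0,116)),((-17,0,116),(11,0,116)),((11,0,116),(11,0,83.5)),((-12,0,86),(8,0,86))]:
        q=[P(pt(*np.array(g)/1e3)) for g in seg];cv2.line(im,*q,(0,0,255),1)
    for yy in(-14,14):
        cv2.circle(im,P(pt(0,yy/1e3,.067)),3,(0,255,0),1)
cv2.imwrite("pics/m6.png",np.hstack([a,b]))
```

```text
t 11.75 pos [0.5988 0.1878 0.4331] A 1.684 tilt [0.0035 0.0006] shift [  0.7   0.3 -30.9] yaw -0.002 F [ 2.6 -0.3  8.8] open 23.7 q [ 0.22  0.19  1.37 -0.    1.58 -1.46]
```

View pics/m6.png

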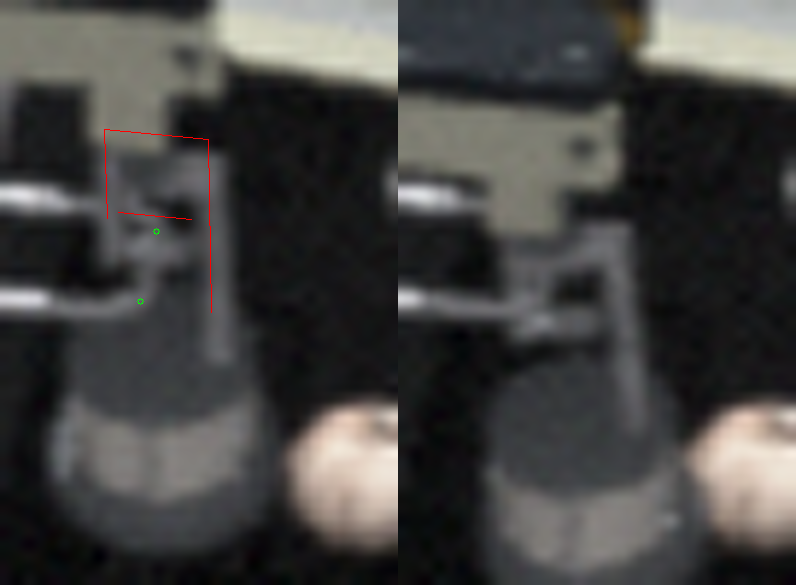

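The lantern's crown sits on the wire, with the window above the shut gate at panel (575,285) and the gate bar at (570,320). It had ridden about 9 mm low in the grip, so the 45 N was bottoming on the crown. I'll release.

>>> apply_moves([
  [0,[0,0,-2],0],
  [45,[0,0,0],0],
  [60,[0,0,0],0],
  [60,[0,0,-10],0],
  [60,[0,0,-50],0],
])

```text
t: 12.42
tool_pos: [0.5978, 0.1877, 0.4902]
orientation: [0.177, -3.128, 0.002]
force: [0.5, -0.1, 0.1]
opening: 0.0577
```

>>> apply_moves([
  [60,[40,0,-10],0],
  [60,[50,0,0],0],
  [60,[30,0,0],0],
  [60,[0,0,0],0],
])

```text
t: 12.92
tool_pos: [0.4777, 0.1743, 0.5051]
orientation: [-0.179, 3.135, 0.001]
force: [1.1, 0.3, -0.4]
opening: 0.0604
```

Run:
```python
from h import *
go(.472,.001,.4,1.421)
a=shot('side','s7',(215,345,110,250),3.0);b=shot('top','t7',(230,370,150,270),2.9)
H=max(a.shape[0],b.shape[0]);f=lambda m:cv2.copyMakeBorder(m,0,H-m.shape[0],0,0,0)
cv2.imwrite('pics/m7.png',np.hstack([f(a),f(b)]))
```

```text
t 12.93 pos [0.4777 0.1743 0.5051] A 1.685 tilt [0.0018 0.0005] shift [  25.5 -171.5  105. ] yaw 0.264 F [ 1.1  0.3 -0.4] open 60.4 q [ 0.25 -0.14  1.58  0.    1.7  -1.44]
```

View pics/m7.png

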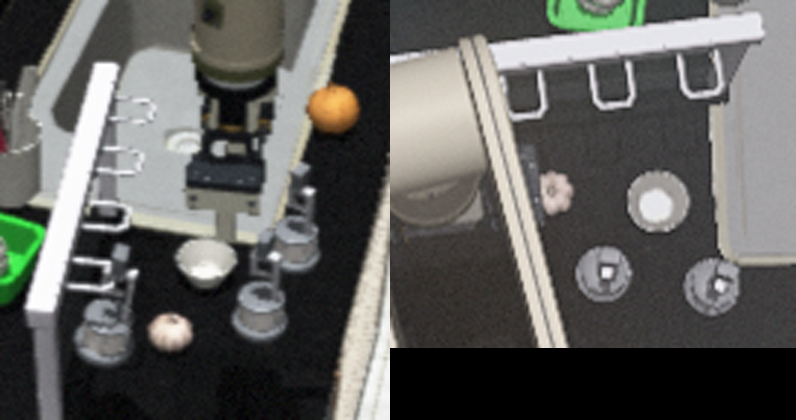

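Lantern 1 hangs on eye 1 at side panel (120,285). Lanterns 2 and 3 haven't moved: top px (304,244) and (341,249). Going to lantern 2.

>>> apply_moves([
  [60,[6.4,-43,20],0],
  [60,[6.4,-43,30],0],
  [60,[6.4,-43,20],0],
  [60,[6.4,-42.5,20],0],
  [60,[0,0,15],0.132],
], grip_force=40)

```text
t: 13.65
tool_pos: [0.4736, -0.0019, 0.3977]
orientation: [-0.039, -3.14, 0.001]
force: [0.7, 0.6, 0.2]
opening: 0.06
```

>>> apply_moves([
  [60,[0,0,0],0.132],
  [60,[0,0,0],0],
  [60,[0,0,0],0],
])

```text
t: 14.02
tool_pos: [0.4736, 0.0009, 0.3989]
orientation: [0.232, 3.133, -0.0]
force: [0.1, 0.6, 0.2]
opening: 0.0598
```

```bash
python3 -c "
from h import *
go(.472,.001,.309,1.41)"
```

```text
t 14.03 pos [0.4736 0.0009 0.3989] A 1.423 tilt [ 0.0001 -0.    ] shift [ 1.6 -0.1 89.9] yaw 0.013 F [0.1 0.6 0.2] open 59.8 q [-0.11 -0.22  1.84 -0.    1.52 -1.53]
```

>>> apply_moves([
  [60,[1.6,0,40],0.01],
  [60,[0,0,35],0],
  [60,[0,0,15],0],
  [60,[0,0,0],0],
  [0,[0,0,0],0],
])

```text
t: 14.65
tool_pos: [0.4722, 0.0012, 0.3104]
orientation: [0.251, 3.129, -0.0]
force: [0.2, 0.2, 0.5]
opening: 0.054
```

>>> apply_moves([
  [0,[0,0,0],0],
  [0,[0,0,0],0],
  [0,[0,0,0],0],
  [0,[0,0,-10],0],
  [0,[0,0,-20],0],
])

```text
t: 15.28
tool_pos: [0.4709, 0.0012, 0.3384]
orientation: [-0.252, -3.129, -0.0]
force: [0.9, 0.1, -2.3]
opening: 0.0238
```

>>> apply_moves([
  [0,[0,0,-30],0],
  [0,[0,0,-40],0],
  [0,[0,0,-40],0],
  [0,[0,0,-15],-0.136],
  [0,[0,0,0],-0.136],
])

```text
t: 15.9
tool_pos: [0.4716, 0.0012, 0.4664]
orientation: [-0.181, 3.133, -0.001]
force: [0.3, 0.7, -2.3]
opening: 0.0235
```

>>> apply_moves([
  [0,[0,0,0],0],
  [0,[0,0,0],0],
])

```text
t: 16.15
tool_pos: [0.4713, 0.0012, 0.4636]
orientation: [0.17, -3.136, -0.0]
force: [0.9, 0.6, -2.8]
opening: 0.024
```

```bash
python3 -c "
from h import *
go(.6092-.07,.0937-.008,.464,1.686)"
```

```text
t 16.15 pos [0.4713 0.0012 0.4636] A 1.679 tilt [-0.0006  0.0001] shift [-76.6  76.7  -0.5] yaw -0.007 F [ 0.9  0.6 -2.8] open 24.0 q [-0.11 -0.24  1.74 -0.    1.64 -1.79]
```

>>> apply_moves([
  [0,[-19,19,0],-0.007],
  [0,[-19,19,0],0],
  [0,[-19,19,0],0],
  [0,[-19.6,19.7,0],0],
  [0,[0,0,0],0],
])

```text
t: 16.77
tool_pos: [0.5391, 0.0874, 0.4629]
orientation: [0.185, -3.135, -0.0]
force: [-0.9, -1.5, -2.1]
opening: 0.0238
```

>>> apply_moves([
  [0,[0,0,0],0],
])

```text
t: 16.9
tool_pos: [0.5384, 0.0861, 0.4633]
orientation: [0.184, -3.135, 0.001]
force: [-0.4, 0.3, -1.5]
opening: 0.0237
```

Run:
```python
from h import *
go(.6092,.0937,.464,1.686)
im=viewer.read_camera("side");cv2.imwrite('pics/s8_full.png',im)
s=robot.read_state()['tool_pos'];o=np.array([s[0],s[1],s[2]-.310])
c,sn=np.cos(.115),np.sin(.115)
pt=lambda x,y,z:proj("side",(o[0]+c*x-sn*y,o[1]+sn*x+c*y,o[2]+z))
C0=pt(0,0,.09).astype(int);x0,y0=C0-[24,22];k=11
a=cv2.resize(im[y0:y0+54,x0:x0+48],None,fx=k,fy=k,interpolation=cv2.INTER_CUBIC)
P=lambda q:tuple(int(v) for v in (q-[x0,y0]+.5)*k)
for seg in [((-17,0,52),(-17,0,116)),((-17,0,116),(11,0,116)),((11,0,116),(11,0,83.5)),((-12,0,86),(8,0,86)),((0,-12,148),(0,12,148))]:
    q=[P(pt(*np.array(g)/1e3)) for g in seg];cv2.line(a,*q,(0,0,255),1)
for t in np.linspace(0,6.28,40): cv2.circle(a,P(pt(.033*np.cos(t),.033*np.sin(t),0)),1,(0,255,0),-1)
cv2.imwrite("pics/m8.png",a)
```

```text
t 16.90 pos [0.5384 0.0861 0.4633] A 1.688 tilt [-0.0012 -0.0004] shift [-71.2  -0.7  -0.8] yaw 0.002 F [-0.4  0.3 -1.5] open 23.7 q [ 0.06 -0.03  1.55 -0.    1.62 -1.62]
```

View pics/m8.png

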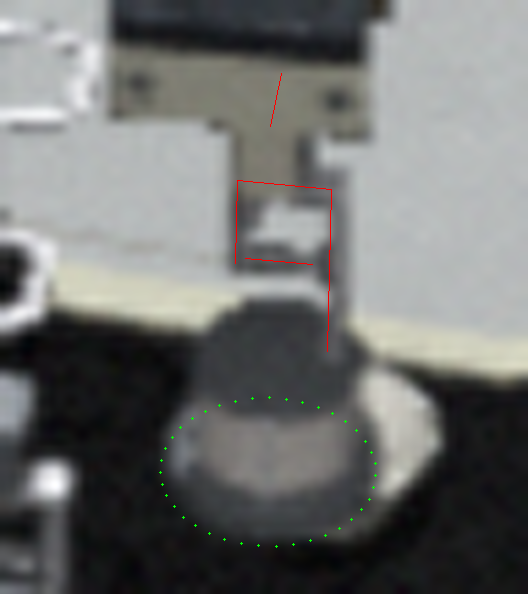

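This time the overlay matches: the gate is at (280,262), the foot fits its circle, and nothing slipped. I'll insert and press in stages.

>>> apply_moves([
  [0,[-25,-0.5,-1],0],
  [0,[-25,0,0],0],
  [0,[-16,0,0],0],
  [0,[-6,0,0],0],
  [0,[0,0,0],0],
])

```text
t: 17.58
tool_pos: [0.61, 0.0938, 0.4647]
orientation: [0.184, -3.136, 0.0]
force: [0.2, -0.5, -1.9]
opening: 0.0239
```

>>> apply_moves([
  [0,[0,0,7],0],
  [0,[0,0,7],0],
  [0,[0,0,7],0],
  [0,[0,0,5],0],
  [0,[0,0,4],0],
])

```text
t: 18.2
tool_pos: [0.6101, 0.0943, 0.4348]
orientation: [-0.186, 3.136, 0.0]
force: [-1.1, -0.5, 1.9]
opening: 0.0236
```

```bash
python3 -c "
from h import *
go(.6092,.0937,.42,1.686)"
```

```text
t 18.20 pos [0.6101 0.0943 0.4348] A 1.689 tilt [0.0003 0.    ] shift [ 1.  -0.5 14.8] yaw 0.003 F [-1.1 -0.5  1.9] open 23.6 q [ 0.07  0.17  1.39  0.    1.58 -1.62]
```

Force is low (gate spring only); continue.

>>> apply_moves([
  [0,[0,0,4],0],
  [0,[0,0,4],0],
  [0,[0,0,3],0],
  [0,[0,0,0],0],
])

```text
t: 18.7
tool_pos: [0.6101, 0.0943, 0.4229]
orientation: [0.185, -3.135, -0.0]
force: [-0.6, 0.0, -1.8]
opening: 0.0236
```

>>> apply_moves([
  [0,[0,0,2],0],
  [0,[0,0,0],0],
])

```text
t: 18.95
tool_pos: [0.6102, 0.0943, 0.4216]
orientation: [0.186, -3.136, 0.0]
force: [-0.2, 0.4, -1.5]
opening: 0.0236
```

>>> apply_moves([
  [0,[0,0,2],0],
  [0,[0,0,0],0],
])

```text
t: 19.2
tool_pos: [0.6104, 0.0943, 0.4201]
orientation: [-0.185, 3.135, 0.0]
force: [2.1, 0.5, -0.5]
opening: 0.0236
```

>>> apply_moves([
  [0,[0,0,1],0],
  [0,[0,0,0],0],
])

```text
t: 19.45
tool_pos: [0.6104, 0.0943, 0.42]
orientation: [-0.185, 3.134, 0.0]
force: [-0.1, 0.3, 5.5]
opening: 0.0235
```

>>> apply_moves([
  [0,[0,0,-1],0],
  [45,[0,0,0],0],
  [60,[0,0,0],0],
  [60,[0,0,-10],0],
  [60,[0,0,-50],0],
])

```text
t: 20.08
tool_pos: [0.6095, 0.0942, 0.4764]
orientation: [0.185, -3.128, 0.0]
force: [0.3, -0.8, -0.1]
opening: 0.0577
```

>>> apply_moves([
  [60,[40,0,-10],0],
  [60,[50,0,0],0],
  [60,[30,0,0],0],
  [60,[0,0,0],0],
])

```text
t: 20.58
tool_pos: [0.4897, 0.0801, 0.4911]
orientation: [-0.186, 3.134, -0.0]
force: [-0.1, 0.2, -0.7]
opening: 0.0602
```

Run:
```python
from h import *
go(.456,-.127,.4,1.571-.33)
im=viewer.read_camera("top");sd=viewer.read_camera("side");cv2.imwrite("pics/t9_full.png",im);cv2.imwrite("pics/s9_full.png",sd)
for n,a,b,(x,y) in(("top",im,cv2.imread("pics/top0.png"),(341,248)),("side",sd,cv2.imread("pics/side0.png"),(314,187))):
    T=b[y-11:y+12,x-11:x+12];r=cv2.matchTemplate(a,T,cv2.TM_CCOEFF_NORMED);print(n,cv2.minMaxLoc(r)[1],np.array(cv2.minMaxLoc(r)[3])+11)
```

```text
t 20.57 pos [0.4897 0.0801 0.4911] A 1.689 tilt [0.002  0.0001] shift [  58.1 -201.6   91. ] yaw 0.448 F [-0.1  0.2 -0.7] open 60.2 q [ 0.06 -0.17  1.63  0.    1.68 -1.63]
top 0.9972399473190308 [341 248]
side 0.963965117931366 [314 187]
```

>>> apply_moves([
  [60,[14.5,-50.4,20],0],
  [60,[14.5,-50.4,30],0],
  [60,[14.5,-50.4,20],0],
  [60,[14.5,-50.4,20],0],
  [60,[0,0,0],0.15],
])

```text
t: 21.3
tool_pos: [0.4568, -0.1302, 0.3976]
orientation: [-0.06, -3.137, -0.001]
force: [-0.5, 0.8, 0.4]
opening: 0.0601
```

>>> apply_moves([
  [60,[0,0,0],0.15],
  [60,[0,0,0],0.148],
  [60,[0,0,0],0],
  [60,[0,0,0],0],
])

```text
t: 21.8
tool_pos: [0.4576, -0.127, 0.3997]
orientation: [-0.51, -3.1, -0.0]
force: [-0.8, 0.4, 0.1]
opening: 0.0598
```

Run:
```python
from h import *
go(.456,-.127,.31,1.571-.33)
sd=viewer.read_camera("side");b=cv2.imread("pics/side0.png");x,y=314,192
T=b[y-4:y+14,x-11:x+12];r=cv2.matchTemplate(sd,T,cv2.TM_CCOEFF_NORMED);print(cv2.minMaxLoc(r)[1],np.array(cv2.minMaxLoc(r)[3])+[11,4])
```

```text
t 21.80 pos [ 0.4576 -0.127   0.3997] A 1.244 tilt [-0.0003  0.0001] shift [ 1.5 -0.5 89.7] yaw 0.003 F [-0.8  0.4  0.1] open 59.8 q [-0.38 -0.21  1.83 -0.    1.52 -1.62]
0.8157037496566772 [286 195]
```

Run:
```python
from h import *
sd=viewer.read_camera("side");cv2.imwrite("pics/s10_full.png",sd)
cv2.imwrite("pics/m10.png",np.hstack([cv2.resize(q[120:250,225:345],None,fx=3.2,fy=3.2,interpolation=cv2.INTER_CUBIC) for q in (cv2.imread("pics/s9_full.png"),sd)]))
```

```text
(no output)
```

View pics/m10.png

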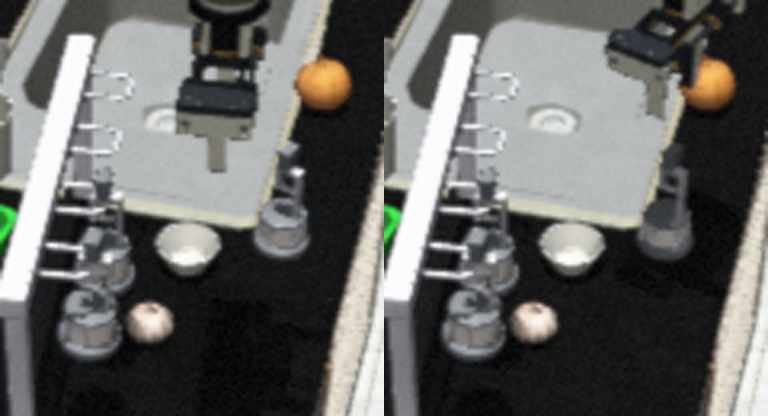

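Both lanterns hang. Lantern 3 hasn't moved; it's only in the gripper's shadow, at panel (665,225). Grasping it.

>>> apply_moves([
  [60,[1.5,-0.5,40],0],
  [60,[0,0,35],0],
  [60,[0,0,15],0],
  [60,[0,0,0],0],
  [0,[0,0,0],0],
], grip_force=40)

```text
t: 22.52
tool_pos: [0.4563, -0.1271, 0.3114]
orientation: [0.515, 3.097, -0.001]
force: [0.3, 0.3, -0.2]
opening: 0.0539
```

>>> apply_moves([
  [0,[0,0,0],0],
  [0,[0,0,0],0],
  [0,[0,0,0],0],
  [0,[0,0,-10],0],
  [0,[0,0,-20],0],
])

```text
t: 23.15
tool_pos: [0.4552, -0.1267, 0.3395]
orientation: [-0.515, -3.097, -0.001]
force: [-0.8, -0.2, -1.3]
opening: 0.0239
```

>>> apply_moves([
  [0,[0,0,-30],0],
  [0,[0,0,-40],0],
  [0,[0,0,-40],0],
  [0,[0,0,-14],-0.15],
  [0,[0,0,0],-0.15],
])

```text
t: 23.78
tool_pos: [0.4558, -0.1269, 0.4663]
orientation: [0.039, 3.138, -0.002]
force: [0.0, 0.8, -2.4]
opening: 0.0238
```

>>> apply_moves([
  [0,[0,0,0],-0.144],
  [0,[0,0,0],0],
  [0,[0,0,0],0],
])

```text
t: 24.15
tool_pos: [0.4555, -0.1269, 0.4639]
orientation: [-0.174, 3.137, 0.0]
force: [-0.3, -0.2, -1.7]
opening: 0.0235
```

```bash
python3 -c "
from h import *
go(.631-.07,-.0951-.008,.464,1.686)"
```

```text
t 24.15 pos [ 0.4555 -0.1269  0.4639] A 1.682 tilt [0. 0.] shift [-1.074e+02  1.200e+01 -1.000e-01] yaw -0.004 F [-0.3 -0.2 -1.7] open 23.5 q [-0.38 -0.24  1.73  0.    1.64 -2.06]
```

>>> apply_moves([
  [0,[-27,3,0],0],
  [0,[-27,3,0],0],
  [0,[-27,3,0],0],
  [0,[-26.5,3,0],0],
  [0,[0,0,0],0],
])

```text
t: 24.78
tool_pos: [0.562, -0.1023, 0.463]
orientation: [0.178, -3.135, -0.001]
force: [-0.6, -0.2, -1.6]
opening: 0.0238
```

>>> apply_moves([
  [0,[0,0,0],0],
])

```text
t: 24.9
tool_pos: [0.5607, -0.1028, 0.4635]
orientation: [0.178, -3.136, -0.0]
force: [-0.9, -0.7, -1.8]
opening: 0.0239
```

```bash
python3 -c "
from h import *
go(.632,-.0951,.464,1.686)"
```

```text
t 24.90 pos [ 0.5607 -0.1028  0.4635] A 1.684 tilt [-0.001   0.0001] shift [-71.7  -0.4  -0.6] yaw -0.002 F [-0.9 -0.7 -1.8] open 23.9 q [-0.27  0.03  1.49 -0.    1.62 -1.96]
```

>>> apply_moves([
  [0,[-25,-0.4,-1],0],
  [0,[-25,0,0],0],
  [0,[-16,0,0],0],
  [0,[-6,0,0],0],
  [0,[0,0,0],0],
])

```text
t: 25.52
tool_pos: [0.6322, -0.0951, 0.4648]
orientation: [0.178, -3.136, 0.0]
force: [0.3, 0.1, -2.0]
opening: 0.0238
```

>>> apply_moves([
  [0,[0,0,7],0],
  [0,[0,0,7],0],
  [0,[0,0,7],0],
  [0,[0,0,5],0],
  [0,[0,0,4],0],
])

```text
t: 26.15
tool_pos: [0.6325, -0.0949, 0.4346]
orientation: [0.179, -3.136, 0.0]
force: [-0.8, -0.2, 1.2]
opening: 0.024
```

Same signature as lantern 2.

>>> apply_moves([
  [0,[0,0,4],0],
  [0,[0,0,4],0],
  [0,[0,0,3],0],
  [0,[0,0,2],0],
  [0,[0,0,0],0],
])

```text
t: 26.78
tool_pos: [0.6328, -0.0948, 0.4218]
orientation: [-0.179, 3.136, -0.0]
force: [1.1, -0.6, -1.9]
opening: 0.0234
```

>>> apply_moves([
  [0,[0,0,2],0],
  [0,[0,0,0],0],
])

```text
t: 27.02
tool_pos: [0.633, -0.0949, 0.4209]
orientation: [-0.179, 3.134, -0.001]
force: [3.0, -0.0, 4.3]
opening: 0.0236
```

>>> apply_moves([
  [0,[0,0,1],0],
  [0,[0,0,0],0],
])

```text
t: 27.28
tool_pos: [0.6329, -0.0949, 0.4208]
orientation: [-0.179, 3.133, -0.001]
force: [0.6, 2.0, 9.0]
opening: 0.0238
```

>>> apply_moves([
  [0,[0,0,-2],0],
  [45,[0,0,0],0],
  [60,[0,0,0],0],
  [60,[0,0,-10],0],
  [60,[0,0,-50],0],
])

```text
t: 27.9
tool_pos: [0.632, -0.0948, 0.4772]
orientation: [0.179, -3.128, -0.004]
force: [0.3, -0.4, -0.5]
opening: 0.058
```

>>> apply_moves([
  [36,[40,0,-20],0],
  [36,[50,0,0],0],
  [36,[50,0,0],0],
  [36,[20,0,0],0],
  [36,[0,0,0],0],
])

```text
t: 28.52
tool_pos: [0.4727, -0.1133, 0.502]
orientation: [-0.178, 3.135, -0.001]
force: [0.8, 0.3, 0.1]
opening: 0.0358
```

Run:
```python
from h import *
go(.5105,.335,.41,.115)
sd=viewer.read_camera("side");tp=viewer.read_camera("top");cv2.imwrite("pics/s11_full.png",sd);cv2.imwrite("pics/t11_full.png",tp)
eyes=[(.5983,.188),(.6092,.0937),(.631,-.0951)]
row=[]
for e in eyes:
    u,v=proj("side",(*e,.2)).astype(int);row.append(cv2.resize(sd[v-18:v+32,u-20:u+20],(264,330),interpolation=cv2.INTER_CUBIC))
a=np.hstack(row);b=cv2.resize(tp[150:215,230:370],(792,260)[:1]+(260,),interpolation=cv2.INTER_CUBIC) if 0 else cv2.resize(tp[150:200,220:370],(792,264),interpolation=cv2.INTER_CUBIC)
cv2.imwrite("pics/m11.png",np.vstack([a,b]))
```

```text
t 28.52 pos [ 0.4727 -0.1133  0.502 ] A 1.684 tilt [ 0.0019 -0.0008] shift [-88.  441.3  91.8] yaw 1.569 F [0.8 0.3 0.1] open 35.8 q [-0.34 -0.2   1.64 -0.    1.7  -2.02]
```

View pics/m11.png

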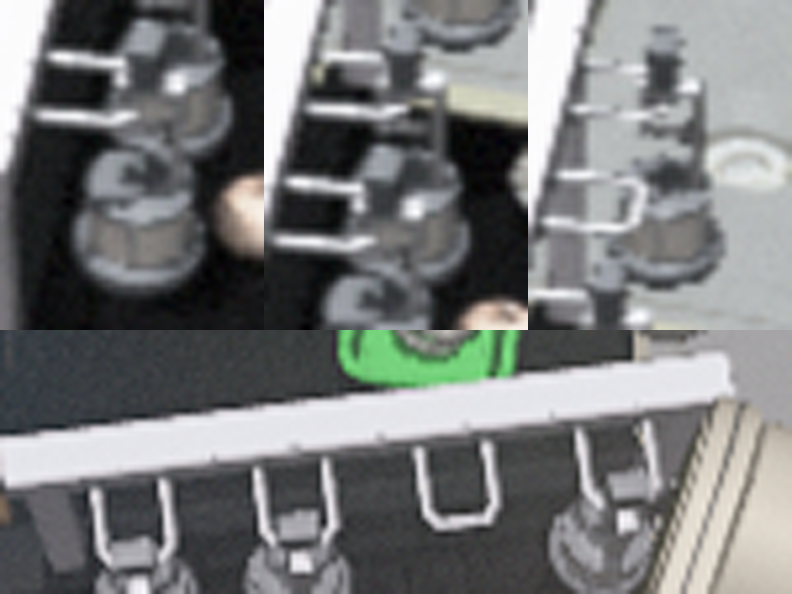

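All three are hooked with their noses through eyes 1, 2 and 4: bottom panel (135,550), (297,525), (628,488). Now to the dial.

>>> apply_moves([
  [36,[-11,55.2,0],0],
  [36,[-11,55.2,0],0],
  [36,[-11,55.2,0],0],
  [36,[-11,55.2,0],0],
  [36,[-11,55.2,0],0],
], grip_force=20)

```text
t: 29.25
tool_pos: [0.4975, 0.1699, 0.5005]
orientation: [0.18, -3.136, 0.0]
force: [0.7, -0.2, -0.2]
opening: 0.0359
```

>>> apply_moves([
  [36,[-11,55.2,0],0],
  [36,[-11,55.2,0],0],
  [36,[-11,55,0],0],
  [36,[0,0,45],0.175],
  [36,[0,0,46],0.175],
])

```text
t: 29.88
tool_pos: [0.5112, 0.3375, 0.4083]
orientation: [0.375, 3.119, 0.001]
force: [-0.0, -0.4, -0.8]
opening: 0.0359
```

>>> apply_moves([
  [36,[0,0,0],0.175],
  [36,[0,0,0],0.175],
  [36,[0,0,0],0.175],
  [36,[0,0,0],0.175],
  [36,[0,0,0],0.175],
])

```text
t: 30.5
tool_pos: [0.5113, 0.3364, 0.4089]
orientation: [-1.663, -2.665, 0.001]
force: [0.6, 0.7, -0.5]
opening: 0.036
```

>>> apply_moves([
  [36,[0,0,0],0.175],
  [36,[0,0,0],0.169],
  [36,[0,0,0],0],
  [36,[0,0,0],0],
])

```text
t: 31.0
tool_pos: [0.511, 0.3359, 0.4093]
orientation: [-2.084, -2.351, 0.001]
force: [-0.1, 0.8, -0.1]
opening: 0.0361
```

```bash
python3 -c "
from h import *
go(.5100,.3355,.220,.115)"
```

```text
t 31.00 pos [0.511  0.3359 0.4093] A 0.120 tilt [-0.0006 -0.0003] shift [ -0.2  -0.9 189.3] yaw 0.005 F [-0.1  0.8 -0.1] open 36.1 q [0.5  0.16 1.45 0.   1.53 0.38]
```

>>> apply_moves([
  [36,[-0.2,-0.9,50],0],
  [36,[0,0,50],0],
  [36,[0,0,45],0],
  [36,[0,0,22],0],
  [36,[0,0,22],0],
])

```text
t: 31.62
tool_pos: [0.5098, 0.3351, 0.2194]
orientation: [-2.085, -2.35, 0.001]
force: [0.6, 0.2, 0.3]
opening: 0.0363
```

>>> apply_moves([
  [36,[0,0,0],0],
  [0,[0,0,0],0],
  [0,[0,0,0],0],
  [0,[0,0,0],0],
  [0,[0,0,0],0],
])

```text
t: 32.25
tool_pos: [0.5093, 0.3351, 0.2209]
orientation: [-2.088, -2.346, 0.002]
force: [-5.3, -1.4, 4.5]
opening: 0.0116
```

>>> apply_moves([
  [0,[0,0,0],0.12],
  [0,[0,0,0],0.16],
  [0,[0,0,0],0.16],
  [0,[0,0,0],0.16],
  [0,[0,0,0],0.16],
])

```text
t: 32.88
tool_pos: [0.5095, 0.3351, 0.2209]
orientation: [-2.813, -1.397, 0.002]
force: [-3.9, -1.7, 2.9]
opening: 0.0118
```

```bash
python3 -c "
from h import *
go(.5100,.3355,.220,-1.385);print(robot.read_state()['wrist_torque'])"
```

```text
t 32.88 pos [0.5095 0.3351 0.2209] A -0.649 tilt [-0.0011 -0.0004] shift [0.6 0.1 0.9] yaw 0.736 F [-3.9 -1.7  2.9] open 11.8 q [0.5  0.31 1.63 0.   1.2  1.15]
[-0.27528535  0.7703984   0.06889765]
```

>>> apply_moves([
  [0,[0,0,0],0.16],
  [0,[0,0,0],0.16],
  [0,[0,0,0],0.16],
  [0,[0,0,0],0.16],
  [0,[0,0,0],0.12],
])

```text
t: 33.5
tool_pos: [0.5097, 0.3349, 0.2209]
orientation: [3.131, 0.255, -0.001]
force: [-3.3, -1.7, 3.7]
opening: 0.0116
```

>>> apply_moves([
  [0,[0,0,0],0.05],
  [0,[0,0,0],0],
])

```text
t: 33.75
tool_pos: [0.5097, 0.3349, 0.2209]
orientation: [3.135, 0.185, -0.001]
force: [-2.2, -3.2, 4.2]
opening: 0.0121
```

```bash
python3 -c "
from h import *
go(.5100,.3355,.220,-1.385);print(robot.read_state()['wrist_torque'])"
```

```text
t 33.75 pos [0.5097 0.3349 0.2209] A -1.453 tilt [-0.0005 -0.0007] shift [ 0.3 -0.6  0.9] yaw -0.068 F [-2.2 -3.2  4.2] open 12.1 q [ 0.5   0.31  1.63 -0.    1.2   1.95]
[-0.54166884  0.72018077  0.43910852]
```

Wrist torque is +0.44 N·m, so the dial is at the clockwise stop. Releasing, moving clear and checking.

>>> apply_moves([
  [36,[0,0,0],0],
  [36,[0,0,0],0],
  [36,[0,0,-10],0],
  [36,[0,0,-40],0],
  [36,[0,0,-60],0],
])

```text
t: 34.38
tool_pos: [0.5092, 0.3347, 0.3302]
orientation: [3.135, 0.183, -0.006]
force: [1.0, 0.8, 0.9]
opening: 0.036
```

>>> apply_moves([
  [36,[0,0,-60],0],
  [36,[0,-50,-20],0],
  [36,[0,-50,0],0],
  [36,[0,-50,0],0],
  [36,[0,0,0],0],
])

```text
t: 35.0
tool_pos: [0.491, 0.4872, 0.4105]
orientation: [-3.135, -0.19, 0.001]
force: [0.1, -0.6, -0.3]
opening: 0.0356
```

```bash
python3 -c "
from h import *
go(.51,.335,.41,-1.385)"
```

```text
t 35.00 pos [0.491  0.4872 0.4105] A -1.450 tilt [-0.0006  0.0006] shift [  0.5 153.3   0.4] yaw -0.065 F [ 0.1 -0.6 -0.3] open 35.6 q [0.71 0.38 1.19 0.   1.57 2.16]
```

>>> apply_moves([
  [36,[-50,-15,0],0],
  [36,[-50,-15,0],0],
  [36,[-50,-15,0],0],
  [36,[-50,-15,0],0],
  [36,[-40,0,0],0],
])

```text
t: 35.62
tool_pos: [0.2454, 0.5154, 0.4115]
orientation: [-3.135, -0.184, -0.001]
force: [-0.5, 0.7, 0.0]
opening: 0.0365
```

Run:
```python
from h import *
sd=viewer.read_camera("side");tp=viewer.read_camera("top");cv2.imwrite("pics/s12_full.png",sd);cv2.imwrite("pics/t12_full.png",tp)
a=cv2.resize(sd[130:305,205:320],(394,600),interpolation=cv2.INTER_CUBIC)
b=cv2.resize(tp[120:270,185:365],(400,333),interpolation=cv2.INTER_CUBIC);c=cv2.resize(tp[205:255,182:232],(267,267),interpolation=cv2.INTER_CUBIC);c=cv2.copyMakeBorder(c,0,0,0,133,0)
cv2.imwrite("pics/m12.png",np.hstack([a,np.vstack([b,c])]))
o=cv2.imread("pics/top0.png")
for n,(x,y) in dict(jar=(157,203),salt=(145,254),pink=(124,225),garlic=(286,216),bowl=(322,219),onion=(423,247)).items():
    T=o[y-10:y+11,x-10:x+11];r=cv2.matchTemplate(tp[y-25:y+26,x-25:x+26],T,cv2.TM_CCOEFF_NORMED);m=cv2.minMaxLoc(r);print(n,round(m[1],3),np.array(m[3])-15)
```

```text
jar 0.999 [0 0]
salt 0.992 [0 0]
pink 0.999 [0 0]
garlic 0.977 [0 0]
bowl 0.999 [0 0]
onion 0.997 [0 0]
```

View pics/m12.png

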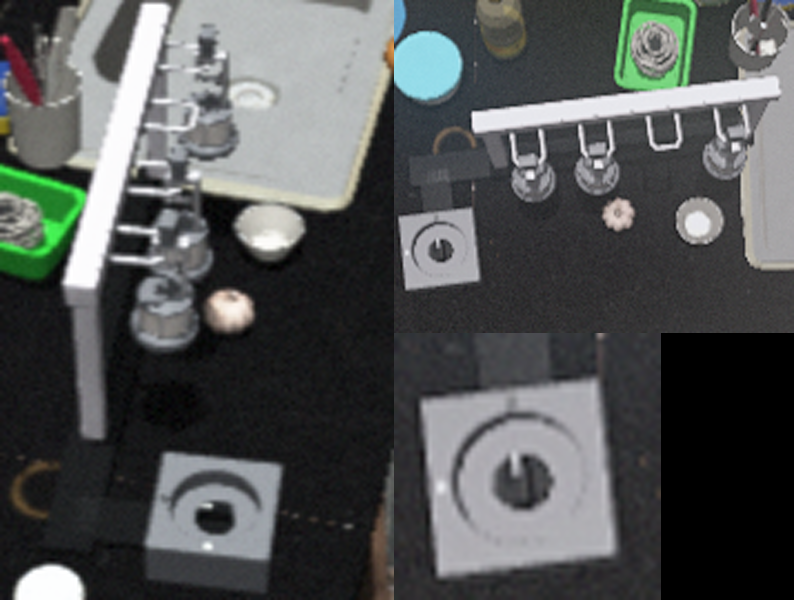

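The pointer (517,463) is at the dark dot (512,402), all three lanterns hang, and the bystanders haven't moved. Handing in.

```bash
python3 -c "
from plant import order
print(order.close_job())"
```

```text
the job is handed in; nothing more can be done
None
```

The job is handed in at about 36 s. I turned the dial fully off, hung the three lanterns on the worktop on eyes 1, 2 and 4, then turned the dial fully on. I found no fourth lantern and left the pink look-alike alone.

**Last checks:**
- **Lanterns:** the last pictures show all three hanging. I saw lantern 1's gate shut behind the wire. For lanterns 2 and 3 I only infer it: the spring force dropped away before the wire seated.
- **Dial:** the pointer is at the dark dot, and wrist torque at the end of the turn showed it had reached the stop.
- **Other things:** the jar, salt, garlic, bowl, onion and pink look-alike match the first picture to the pixel.

**What went wrong:** lantern 1 sat about 9 mm low in the grip. It bottomed on the wire early, with the wrist reading up to 45 N and the lantern tilting in the grip. That is well below the 120 N wrist limit. The 40 N limit applies to the arm or gripper body; as far as I can tell, only the held lantern touched the stand, so I don't think that limit was broken. I pressed the other two in small steps, and they seated at 9 N or less.

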